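# Post the waiting drive into the retired-drive safe

### The job

A retired drive is waiting in the intake cup of the blue drive safe, under the captive yellow screw cap. Unscrew the cap anticlockwise to its stop, swing the lid fully open by its bail, and push the drive through the orange one-way flap so that it drops flat into the vault and the flap springs shut behind it; do not lift the drive out of the safe. Then swing the lid back down flat, screw the cap clockwise fully home, and do not disturb the things standing round the safe.

Things in the scene. Friction and masses are not known exactly. Their poses are not given: they have to be found in the camera images.
- safe: blue drive safe, fixed to the bench. Origin on the bench under the centre of its round intake cup; its +x points from cup to vault (roughly away from the robot), z up; positions below are in this frame, mm. Outside: x -86 to 132, y -86 to 86 (feet to 103), 84 high. Round cup in front, box-shaped vault behind
- cup_floor (a point): centre of the cup's floor, z 30. Cup: inside radius 80, wall 6, rim at z 84. The floor ends in a step down to the vault at x = 35. A clear roof (z 80 to 84) covers all beyond x = 60, so fingers can work in the cup from above up to there
- vault (a point): centre of the vault floor, x = 81, z = 4. Vault inside: x 35 to 126, y -72 to 72
- lid (a joint): lid hinge, rad: 0 = flat on the cup's rim, 1.75 = fully open, just past upright, leaning over the vault. The lid is an aluminium collar, radius 88, z 84 to 90 when down, that carries the yellow cap. Stiff: it stays at any angle; 2 to 5 N at the bail move it. Its lugs hold it down while the cap is turned less than 0.7; it shuts properly only with the cap unscrewed
- lid_hinge (a point): middle of the lid's hinge axis, which runs along the safe's y at x = 98, z = 90
- bail (a point): middle of the bail, the lid's steel handle: 12 mm round bar along the safe's y, 72 long, on two side arms, 233 from the hinge axis; lid down: x = -135, y = 0, z = 87. 40 mm free between bar and collar and air beneath: it can be pinched from above, a finger on either side in x, and may turn between the fingers as the lid swings
- cap (a joint): turn of the yellow cap on the lid, rad: 0 = fully screwed home (stop), grows anticlockwise seen from above, 1.3 = unscrewed (stop). May start up to 0.3. Dry friction of 0.12 N m: it stays where it is left
- wing (a point): centre of the black wing on the cap, on the cap's axis: an upright bar 130 long, 16 thick, 26 high, that turns with the cap. Lid down: z 104 to 130, centre x = y = 0, z = 117. The yellow disc beneath has radius 75, top at z 104. The wing's ends can be pushed sideways, or the bar pinched from above
- wing_end (a point): point on the wing's centre line 50 from the cap's axis; at cap = 0 it lies toward the robot (safe's -x). When the cap is unscrewed from there it moves toward the safe's -y
- drive: black external drive, a slab 63 (its x) by 112 (its y) by 24, 0.19 kg, flat on the cup floor, long side across the safe; origin: centre of its underside. Hidden at first, within 6 in x and 8 in y of the cup's centre, turned 0.1 rad at most; 35 mm are free behind it (-x). It tips when half past the step and drops into the vault when its rear edge passes the step
- flap (a joint): orange one-way flap between cup and vault, rad: 0 = hanging shut, grows as its lower edge swings into the vault (+x), to 1.4; it cannot swing toward the cup. 140 wide, 44 high; light spring, under 1 N at its edge
- flap_hinge (a point): middle of the flap's hinge, along y at x = 46, z = 78
- mouse: loose black mouse, 124x67x38; bystander
- solvent: loose white solvent bottle, 65 across, 124 high; bystander
- adapter: loose black power brick, 108x50x31; bystander
- dish: loose steel dish, 85 across, 18 high; bystander

How it is judged:
On the way, in this order (a step that is already met when the one before it is completed fails the run):
1. the cap is unscrewed while the lid is still down (value of joint cap above 1 rad and value of joint lid below 0.1 rad), for 0.1 s.
2. the lid is swung open (value of joint lid above 1.4 rad), for 0.2 s.
3. the drive lies in the vault and the flap has sprung shut behind it (x of drive in the frame of safe above 0.06 m and z of drive in the frame of safe below 0.015 m and value of joint flap below 0.1 rad), for 0.2 s.
4. the lid is back down with the cap still unscrewed (value of joint lid below 0.06 rad and value of joint cap above 0.5 rad), for 0.1 s.
At the end, for the whole second after the job is handed in: The drive lies flat and at rest on the vault floor (its origin past x = 60 mm of the safe, less than 15 mm above the bench, tilt under 0.15 rad), the flap hangs shut (under 0.1 rad), the lid is flat down (under 0.05 rad) and the cap is screwed home (under 0.12 rad) (all of step 3 and angle between drive's own z axis and vertical below 0.15 rad and linear speed of drive below 0.02 m/s and value of joint lid below 0.05 rad and value of joint cap below 0.12 rad); the robot touches nothing.
It fails at once if the drive is lifted out of the safe (z of drive in the frame of safe above 0.09 m).
It fails at once if a loose thing beside the safe is moved by more than 30 mm (distance of any of mouse, solvent, adapter, dish from where it was at the start of the episode above 0.03 m).
It also fails if it takes over 72 s, if anything falls off the work surface, if the arm or the gripper's body presses on something with over 40 N, if the wrist force passes 120 N, or if a joint passes its speed limit or range.

### The arm

A 6-joint arm with a two-finger parallel gripper is mounted at the origin on a cart in front of the work surface, level with it; the furniture and walls round the work are solid. World frame = base frame: x ahead of the robot, y to its left, z up, the work surface at z = 0. Lengths are in m, angles in rad, forces in N, time in s.
With the tool pointing down it reaches from about 0.35 to 0.775 m from the base axis. Payload 5.5 kg.
Tool frame: the origin (TCP) lies on the centre line of the jaws, within the pads' length; the fingertips stand 11 mm ahead of it and the grasp point (between the pads) lies 8 mm behind it; z points along the fingers, y is the line along which they close (so a half turn about z gives the same grasp; the last joint's range is limited). The gripper opens to 85 mm and grips with 20 to 120 N. Pads are 22 mm wide; open, the fingers measure 114 mm over their backs; the gripper's body (76 mm by 85 mm) begins 54 mm behind the grasp point. The pads swing forward as they close: fully open they stand 13 mm farther back than shut.
Start: joints at [1.057, 0.313, 0.046, 1.304, 0, 1.431], TCP at [0.21, 0.535, 0.242] pointing down, gripper open.
Joint ranges: [-2.76, 2.76], [-0.86, 1.69], [-1.03, 1.26], [-2.2, 2.34], [-1.47, 1.5], [-3.14, 3.14]. Speed limits (rad/s): [2.57, 2.57, 3.14, 3.14, 3.14, 3.14].

### API

Orientations are given as a unit quaternion [w, x, y, z].
In Python, from workcell import get_state, eyes, env gives the robot as it stands.
- The arm moves only by the shell command python3 -m inch 'ROWS' [OPENING] [FORCE]. ROWS is JSON, one flat list of numbers, 4 for each row, row after row: the shift along the tool's x, y, z in cm, then the turn about the tool's z in rad. A call has exactly 5 rows; each row shifts and turns the commanded pose from where the row before left it, along the tool's axes as they then stand; what a row does not reach is not made up. A row lasts 1/12 s, in which the tool goes at most 41.7 mm and 7.16 degrees, less where a joint would pass 70% of its speed; a pose out of reach is approached as far as the arm can. A call is refused whole if a number of a shift passes 4.17 or a number of a turn 0.125, either way. A call with a gripper value outside its range is refused whole. OPENING is the opening, from -1 (shut) to 1 (fully open), set as the call begins (- or left out, the last holds). The fingers move at their own pace and stop on an object; FORCE is the grip in N (left out, the last holds). Time passes only in rows, so rows that do not move let the fingers close, or fill a call up. It gives the time, the measured TCP pose, the force, the opening and the grip force at its end, in the units of the state.
- get_state(): the state, without advancing time (a new reading comes with each control period).
- eyes.read_camera(name): name is "scene" or "top"; returns the picture (420x560x3 uint8, red, green, blue); there is no depth.
- eyes.camera_info(name): a dict with "fovy" (degrees; the focal length in pixels is half the picture's height over the tangent of half this angle, whatever the lens; pixels are square), "cx", "cy" (the principal point, pixels), "xyz" and "orientation" of the camera in the world. Camera axes: x right, y down, z forward; pixel columns grow to the right and rows downward; lengths in m; the calibration is good to about 2 mm. A picture is of the moment at which its call begins. camera_info takes no time and is no camera call.
- env.hand_in(): hands the job in; it is judged then, once.
The state is a dict: "clock": time; "joint_pos": joint angles; "qvel": joint speeds; "tau": joint torques, N m; "tcp_pos": TCP position; "orientation": TCP orientation; "wrist_force": force on the tool from outside, world axes, zero at the start; "ft_torque": the same for the moment, N m; "finger_gap": finger opening in m; "grip_force": force on a finger pad.
Only numpy, scipy, OpenCV 4.12 (cv2) and the standard library are available. Lean on these libraries where they do the work, as an engineer would, in place of code of your own. Each camera call takes 0.05 s, during which the arm holds its last target. There are 200 camera calls.

## Working session

There is one attempt and no reset: what is moved stays moved. The work goes in short steps, Python scripts to look and compute and a shell command to move; the robot and the scene stay as the last step left them, time stands still between calls to the robot, and variables do not carry over. Pictures are saved under pics/ and viewed, at most 10 in all, crops included, and the job is handed in when it is done.

```bash
ls; mkdir -p pics
python3 - <<'E'
from workcell import get_state, eyes, env
import cv2
s=get_state(); print(s)
for n in ("scene","top"):
    print(n,eyes.camera_info(n)); cv2.imwrite(f"pics/{n}0.png",eyes.read_camera(n)[:,:,::-1])
E
```

```text
pics
{'clock': 0.0, 'joint_pos': array([ 1.05738609e+00,  3.14005172e-01,  4.49836661e-02,  1.30363356e+00,
       -6.24474022e-06,  1.43117842e+00]), 'qvel': array([ 2.47901780e-04, -6.03461886e-04,  1.24155137e-03,  1.33576259e-03,
       -4.52520785e-04,  9.42131794e-05]), 'tau': array([ 7.21230081e-04, -4.80623496e+01,  2.98536962e+01,  1.95081899e-02,
       -2.22862404e-04,  2.69740966e-06]), 'tcp_pos': array([0.20973098, 0.5348451 , 0.24140808]), 'orientation': array([-2.95131657e-04,  1.85809929e-01,  9.82585267e-01, -8.81269086e-04]), 'wrist_force': array([-0.22019438, -0.05992979,  0.97110705]), 'ft_torque': array([0.0319321 , 0.00032748, 0.00448488]), 'grip_force': 0.0, 'finger_gap': 0.0855363338086386}
scene {'fovy': 49.747408595291404, 'cx': 284.16899117417813, 'cy': 206.79221465900278, 'xyz': array([-0.013621  , -0.64563065,  0.82920848]), 'orientation': array([-0.38207995,  0.85208551, -0.32384752,  0.15194727])}
top {'fovy': 45.81965145196937, 'cx': 272.34794612277983, 'cy': 202.3907093800907, 'xyz': array([ 0.28827602, -0.02280266,  1.64694485]), 'orientation': array([ 0.05261373, -0.6978628 ,  0.71263803, -0.0486452 ])}
```

View pics/scene0.png

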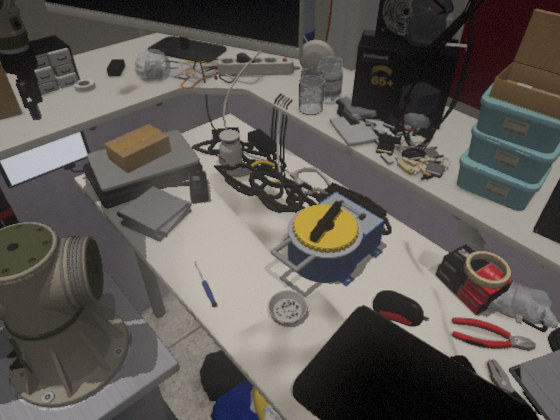

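View pics/top0.png

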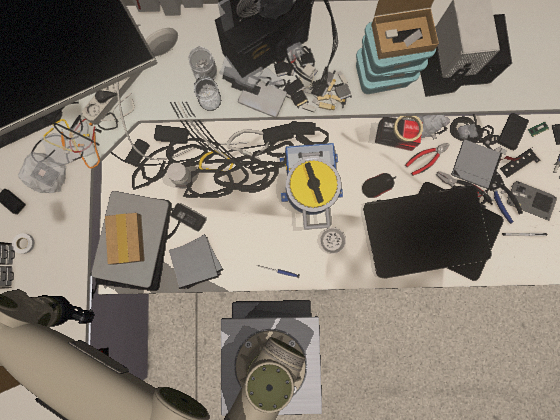

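Scene: the safe has its cap near (327,228) and the bail at the left, near (290,258), with the dish at (288,308). Top: the cap is at (314,185), the bail near (318,222), the dish at (332,240) and the mouse at (378,184).

```bash
cat > h.py <<'E'
from workcell import get_state, eyes, env
import cv2, numpy as np
from scipy.spatial.transform import Rotation as R
def rot(q): return R.from_quat([q[1],q[2],q[3],q[0]])
def cam(n):
    i=eyes.camera_info(n); return i, 210/np.tan(np.radians(i["fovy"]/2)), rot(i["orientation"]), np.array(i["xyz"])
def at_z(n,u,v,z):
    i,f,r,p=cam(n); d=r.apply([(u-i["cx"])/f,(v-i["cy"])/f,1]); return p+d*(z-p[2])/d[2]
def proj(n,P):
    i,f,r,p=cam(n); c=r.inv().apply(np.atleast_2d(P)-p); return c[:,:2]/c[:,2:]*f+[i["cx"],i["cy"]]
def crop(n,img,u0,v0,w,h,k): return cv2.resize(img[v0:v0+h,u0:u0+w],None,fx=k,fy=k,interpolation=cv2.INTER_CUBIC)
E
python3 - <<'E'
from h import *
out=[]
for n,(u0,v0) in dict(scene=(250,180),top=(250,130)).items():
    im=cv2.imread(f"pics/{n}0.png"); hsv=cv2.cvtColor(im,cv2.COLOR_BGR2HSV)
    m=cv2.inRange(hsv,(20,130,90),(35,255,255)); 
    nn,lab,st,ce=cv2.connectedComponentsWithStats(m); 
    sel=[j for j in range(1,nn) if u0<ce[j][0]<u0+140 and v0<ce[j][1]<v0+120 and st[j][4]>60]
    pts=np.argwhere(np.isin(lab,sel))[:,::-1].astype(np.float32)
    hull=cv2.convexHull(pts); e=cv2.fitEllipse(hull); print(n,e, at_z(n,*e[0],0.104))
    # wing: dark pixels inside ellipse
    mk=np.zeros(m.shape,np.uint8); cv2.ellipse(mk,(e[0],(e[1][0]*.85,e[1][1]*.85),e[2]),255,-1)
    d=np.argwhere((mk>0)&(im.max(2)<90))[:,::-1].astype(np.float32)
    c,(vx,vy)=d.mean(0),np.linalg.svd(d-d.mean(0),full_matrices=False)[2][0]
    a=at_z(n,*(c-15*np.array([vx,vy])),.12);b=at_z(n,*(c+15*np.array([vx,vy])),.12); print("wing c",c,at_z(n,*c,.13),"dir",np.degrees(np.arctan2(*(b-a)[1::-1])))
    out.append(crop(n,im,u0,v0,140,130,4 if 0 else 2.8))
cv2.imwrite("pics/c0.png",np.hstack(out))
E
```

```text
scene ((325.0990295410156, 228.01492309570312), (47.30097961425781, 64.61314392089844), 96.32017517089844) [ 0.56288235 -0.15689899  0.104     ]
wing c [323.747   224.58234] [ 0.5478554  -0.16472218  0.13      ] dir -163.57602438640305
top ((313.05401611328125, 183.5950469970703), (46.191646575927734, 47.229591369628906), 125.41763305664062) [ 0.56812977 -0.14594003  0.104     ]
wing c [313.5058  183.00386] [ 0.56524457 -0.14532436  0.13      ] dir -162.59856579664662
```

View pics/c0.png

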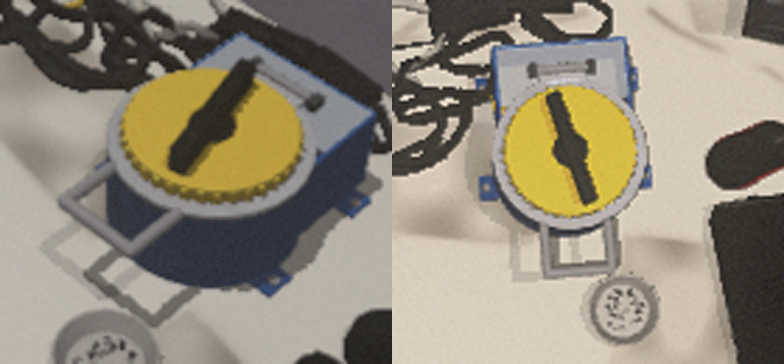

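```bash
cat >> h.py <<'E'
def w(P,pose):
    x,y,a=pose; P=np.atleast_2d(P)/1000.; c,s=np.cos(a),np.sin(a)
    return np.c_[x+c*P[:,0]-s*P[:,1], y+s*P[:,0]+c*P[:,1], P[:,2]]
E
python3 - <<'E'
from h import *
from scipy.optimize import least_squares
M=[(-135,36,87),(-135,-36,87),(132,86,84),(132,-86,84)]
t=[(304.6,227.1),(329.6,226.4),(285.7,146.1),(336.8,143.6)]
s=[(272.1,250.7),(296.4,269.3),(335.7,192.5),(383.9,220)]
for use in ("top","scene","both"):
    def f(p):
        r=[]
        if use!="scene": r.append(proj("top",w(M,p))-t); r.append(3*(proj("top",w([(0,0,104)],p))-[(313.05,183.6)]))
        if use!="top": r.append(proj("scene",w(M,p))-s)
        return np.vstack(r).ravel()
    q=least_squares(f,[.566,-.146,0]); print(use,q.x.round(4)); print(q.fun.reshape(-1,2).round(1).tolist())
# other things
for nm,u,v,z in (("dish",332,240,.018),("mouse",378,184,.03)): print(nm,at_z("top",u,v,z))
print("mouse scene",at_z("scene",400,307,.02),"dish",at_z("scene",288,306,.018))
E
```

```text
top [ 0.5679 -0.1474  0.0352]
[[-0.0, 0.3], [-2.2, -0.3], [-2.0, -0.0], [0.1, -0.5], [1.4, 0.1]]
scene [ 0.5708 -0.1486  0.0533]
[[0.1, 0.6], [-0.9, -0.3], [-2.8, -3.2], [3.6, 1.8]]
both [ 0.5689 -0.1479  0.0462]
[[0.6, 0.1], [-1.6, -0.7], [-2.2, 0.0], [-0.2, -1.0], [1.9, -0.7], [-1.0, 0.6], [-2.2, -0.2], [-3.1, -2.9], [3.0, 2.3]]
dish [ 0.39488231 -0.20875017  0.018     ]
mouse [ 0.57553773 -0.3659787   0.03      ]
mouse scene [ 0.57535532 -0.3790945   0.02      ] dish [ 0.39620518 -0.21550544  0.018     ]
```

```bash
cat >> h.py <<'E'
POSE=(.568,-.147,.042)
def plan(P,yaw_y,pose=None):
    """shift (cm, in present tool axes) to world P, then the turn that brings tool y to world angle yaw_y (deg)"""
    s=get_state(); r=rot(s["orientation"]); d=r.inv().apply(np.array(P)-s["tcp_pos"])*100
    y=r.apply([0,1,0]); now=np.degrees(np.arctan2(y[1],y[0])); t=-np.radians((yaw_y-now+180)%360-180)
    print("shift cm",d.round(2),"turn",round(t,3),"yaw now",now.round(2))
E
S='-2.9,-2.52,0,0,'; C="-1.45,-1.26,0,0,-2.9,-2.52,0,0,-2.9,-2.52,0,0,-2.9,-2.52,0,0,-2.9,-2.52,0,0"
python3 -m inch '[-1.45,-1.26,0,0, -2.9,-2.52,0,0, -2.9,-2.52,0,0, -2.9,-2.52,0,0, -2.9,-2.52,0,0]' 1 30
python3 -m inch '[-2.9,-2.52,0,0, -2.9,-2.52,0,0, -2.9,-2.52,0,0, -2.9,-2.52,0,0, -2.9,-2.52,0,0]' 
python3 -m inch '[-2.9,-2.52,0,0, -2.9,-2.52,0,0, -2.9,-2.52,0,0, -2.9,-2.52,0,0, -2.9,-2.52,0,0]' 
python3 -m inch '[-2.9,-2.52,0,0, -2.9,-2.52,0,0, -2.9,-2.52,0,0, -2.9,-2.52,0,0, -1.45,-1.26,0,0]' 
python3 -m inch '[0,0,0,-0.11, 0,0,0,-0.12, 0,0,0,-0.12, 0,0,0,-0.12, 0,0,0,-0.11]' 
python3 -m inch '[0,0,0,-0.1, 0,0,0,0, 0,0,0,0, 0,0,0,0, 0,0,0,0]'
python3 - <<'E'
from h import *
plan((.566,-.146,.2),107.4)
E
```

```text
clock: 0.52
tcp_pos: [0.2901, 0.3805, 0.2418]
orientation: [-0.0, 0.185, 0.983, -0.0]
wrist_force: [1.0, -0.6, 0.5]
finger_gap: 0.0854
grip_force: 0.0
clock: 0.93
tcp_pos: [0.3792, 0.2101, 0.2422]
orientation: [-0.0, 0.186, 0.983, 0.0]
wrist_force: [0.8, 0.2, 0.2]
finger_gap: 0.0851
grip_force: 0.0
clock: 1.35
tcp_pos: [0.4682, 0.0397, 0.2421]
orientation: [-0.0, 0.186, 0.983, 0.0]
wrist_force: [1.0, 0.2, 0.4]
finger_gap: 0.0854
grip_force: 0.0
clock: 1.77
tcp_pos: [0.5495, -0.1156, 0.2414]
orientation: [0.0, 0.187, 0.982, -0.0]
wrist_force: [-0.5, -0.1, -0.4]
finger_gap: 0.0855
grip_force: 0.0
clock: 2.18
tcp_pos: [0.5478, -0.1117, 0.2416]
orientation: [-0.001, -0.106, 0.994, 0.0]
wrist_force: [-0.5, 0.6, 0.7]
finger_gap: 0.0855
grip_force: 0.0
clock: 2.6
tcp_pos: [0.548, -0.1116, 0.2422]
orientation: [-0.0, -0.152, 0.988, 0.0]
wrist_force: [-0.1, -0.4, 1.0]
finger_gap: 0.0854
grip_force: 0.0
shift cm [-0.68 -3.83  4.21] turn 0.001 yaw now 107.45
```

```bash
python3 -m inch '[-0.3,-1.9,0,0, -0.38,-1.93,0,0, 0,0,2,0, 0,0,2.5,0, 0,0,2.5,0]' 
python3 -m inch '[0,0,2.2,0, 0,0,1.7,0, 0,0,1,0, 0,0,0,0, 0,0,0,0]'
python3 - <<'E'
from h import *
plan((.566,-.146,.1195),107.4)
a=crop(0,eyes.read_camera("scene")[:,:,::-1],250,150,140,130,2.8);b=crop(0,eyes.read_camera("top")[:,:,::-1],250,130,140,130,2.8)
cv2.imwrite("pics/c1.png",np.hstack([a,b]))
E
```

```text
clock: 3.02
tcp_pos: [0.5668, -0.1467, 0.172]
orientation: [0.001, -0.152, 0.988, -0.0]
wrist_force: [-0.1, 0.6, -0.4]
finger_gap: 0.0855
grip_force: 0.0
clock: 3.43
tcp_pos: [0.566, -0.146, 0.1233]
orientation: [-0.0, -0.152, 0.988, 0.0]
wrist_force: [0.1, -0.0, 0.9]
finger_gap: 0.0857
grip_force: 0.0
shift cm [0.   0.   0.38] turn 0.002 yaw now 107.52
```

View pics/c1.png

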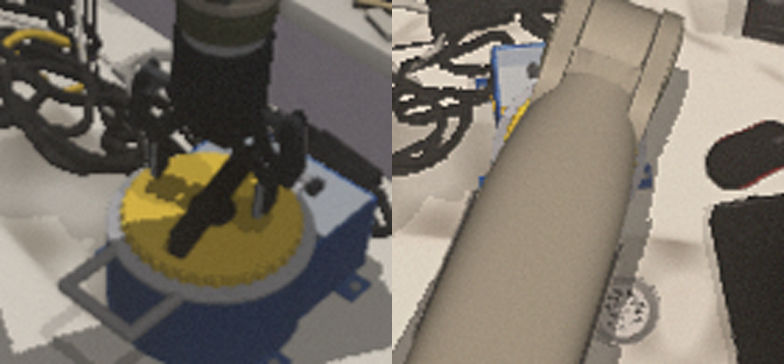

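The fingers straddle the wing, one at (150,150) and one at (285,165) in the crop. I'll close them and turn anticlockwise.

```bash
python3 -m inch '[0,0,0.3,0, 0,0,0,0, 0,0,0,0, 0,0,0,0, 0,0,0,0]' -1 40
python3 -m inch '[0,0,0,0, 0,0,0,0, 0,0,0,0, 0,0,0,0, 0,0,0,0]'
python3 -m inch '[0,0,0,-0.1, 0,0,0,-0.1, 0,0,0,-0.1, 0,0,0,-0.1, 0,0,0,-0.1]'
python3 -c "
from h import *
s=get_state();print(s['ft_torque'].round(2));plan((.566,-.146,.12),107.4)"
python3 -m inch '[0,0,0,-0.1, 0,0,0,-0.1, 0,0,0,-0.1, 0,0,0,-0.1, 0,0,0,-0.08]'
python3 -m inch '[0,0,0,-0.05, 0,0,0,0, 0,0,0,0, 0,0,0,0, 0,0,0,0]'
python3 -c "
from h import *
s=get_state();print(s['ft_torque'].round(2));plan((.566,-.146,.12),107.4)"
```

```text
clock: 3.95
tcp_pos: [0.5662, -0.1461, 0.1206]
orientation: [0.0, -0.152, 0.988, -0.0]
wrist_force: [0.0, -0.3, 0.2]
finger_gap: 0.0255
grip_force: 0.0
clock: 4.37
tcp_pos: [0.5671, -0.1487, 0.1209]
orientation: [0.001, -0.152, 0.988, -0.002]
wrist_force: [0.7, -7.4, -0.7]
finger_gap: 0.0152
grip_force: 43.1
clock: 4.78
tcp_pos: [0.5678, -0.1498, 0.121]
orientation: [0.0, -0.393, 0.919, -0.004]
wrist_force: [2.7, -11.4, -2.7]
finger_gap: 0.0151
grip_force: 42.8
[-1.96 -0.44 -0.15]
shift cm [-0.15  0.4   0.09] turn 0.505 yaw now 136.32
clock: 5.2
tcp_pos: [0.5689, -0.1505, 0.121]
orientation: [-0.0, -0.6, 0.8, -0.005]
wrist_force: [7.0, -12.7, -6.0]
finger_gap: 0.0149
grip_force: 42.4
clock: 5.62
tcp_pos: [0.5691, -0.1506, 0.121]
orientation: [-0.0, -0.619, 0.786, -0.005]
wrist_force: [6.3, -13.3, -6.2]
finger_gap: 0.0145
grip_force: 42.4
[-2.31 -1.    0.09]
shift cm [-0.37  0.4   0.09] turn 1.03 yaw now 166.42
```

```bash
sed -i 's/^POSE=.*/POSE=(.570,-.150,.046)/' h.py
python3 -m inch '[0,0,0,0, 0,0,0,0, 0,0,0,0, 0,0,-1,0, 0,0,-2,0]' 0.3
python3 -m inch '[0,0,-2.5,0, 0,0,-2.5,0, 0,0,-2,0, 0,0,-0,0, 0,0,0,0]' 0.1
python3 - <<'E'
from h import *
b=w([(-135,0,87)],POSE)[0]; print(b); plan((b[0],b[1],.2),182.6)
im=eyes.read_camera("scene")[:,:,::-1].copy()
bb=proj("scene",w([(-135,36,93),(-135,-36,93)],POSE)); print(bb)
a=crop(0,im,250,150,140,130,4)
for p in bb: cv2.circle(a,tuple(int(v) for v in (p-[250,150])*4),3,(0,0,255),1)
cv2.imwrite("pics/c2.png",a)
E
```

```text
clock: 6.03
tcp_pos: [0.5641, -0.145, 0.1486]
orientation: [-0.001, -0.62, 0.785, 0.003]
wrist_force: [-0.0, 0.1, 0.1]
finger_gap: 0.0558
grip_force: 0.0
clock: 6.45
tcp_pos: [0.5669, -0.146, 0.2224]
orientation: [0.001, -0.62, 0.785, -0.001]
wrist_force: [0.4, 0.7, -0.3]
finger_gap: 0.0467
grip_force: 0.0
[ 0.4351428  -0.15620781  0.087     ]
shift cm [ 4.05 12.59  2.2 ] turn -0.279 yaw now 166.59
[[272.11275219 249.73569652]
 [295.32087917 267.55607748]]
```

View pics/c2.png

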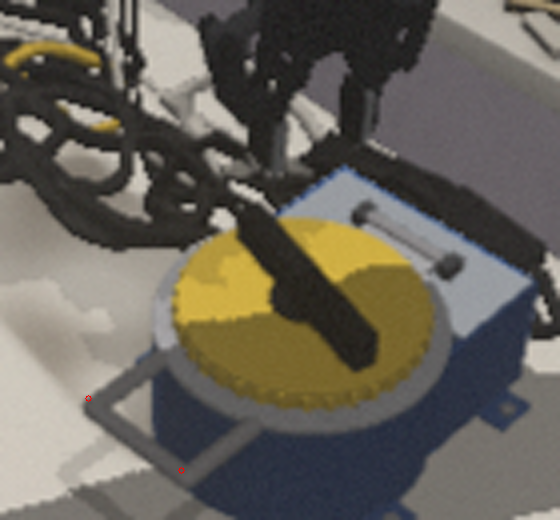

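```bash
python3 -m inch '[1.05,3.3,0,-0.0, 1,3.1,0,0, 1,3.1,0,0, 1,3.09,0,0, 0,0,0,-0.1]' 0.05
python3 -m inch '[0,0,0,-0.1, 0,0,1.5,-0.08, 0,0,2,0, 0,0,2,0, 0,0,0,0]'
python3 - <<'E'
from h import *
b=w([(-135,0,87)],POSE)[0]; plan((b[0],b[1],.079),182.6)
E
```

```text
clock: 6.92
tcp_pos: [0.4276, -0.1543, 0.2183]
orientation: [-0.002, -0.658, 0.753, 0.004]
wrist_force: [0.2, -0.5, 0.1]
finger_gap: 0.0446
grip_force: 0.0
clock: 7.33
tcp_pos: [0.4311, -0.1543, 0.1609]
orientation: [0.001, 0.723, -0.691, -0.004]
wrist_force: [-0.0, 0.2, -1.1]
finger_gap: 0.0448
grip_force: 0.0
shift cm [ 0.24 -0.45  8.18] turn 0.0 yaw now -177.4
```

```bash
python3 -m inch '[0.2,-0.4,1,0, 0,0,2,0, 0,0,2,0, 0,0,2,0, 0,0,1,0]'
python3 -m inch '[0,0,0,0, 0,0,0,0, 0,0,0,0, 0,0,0,0, 0,0,0,0]' -1 25
python3 - <<'E'
from h import *
b=w([(-135,0,87)],POSE)[0]; plan((b[0],b[1],.079),182.6)
a=crop(0,eyes.read_camera("scene")[:,:,::-1],230,150,140,130,4); cv2.imwrite("pics/c3.png",a)
E
python3 -m inch '[0,0,0,0, 0,0,0,0, 0,0,0,0, 0,0,0,0, 0,0,0,0]'
```

```text
clock: 7.75
tcp_pos: [0.4379, -0.1576, 0.0835]
orientation: [0.0, 0.723, -0.691, -0.001]
wrist_force: [-0.5, 0.3, 0.5]
finger_gap: 0.0452
grip_force: 0.0
clock: 8.17
tcp_pos: [0.4353, -0.1582, 0.0855]
orientation: [0.003, 0.723, -0.691, -0.002]
wrist_force: [-9.1, -2.0, 1.6]
finger_gap: 0.0112
grip_force: 24.9
shift cm [-0.2   0.01  0.65] turn -0.001 yaw now -177.43
clock: 8.63
tcp_pos: [0.4353, -0.1582, 0.0855]
orientation: [0.003, 0.723, -0.691, -0.002]
wrist_force: [-9.4, -3.2, 1.4]
finger_gap: 0.0108
grip_force: 24.9
```

View pics/c3.png

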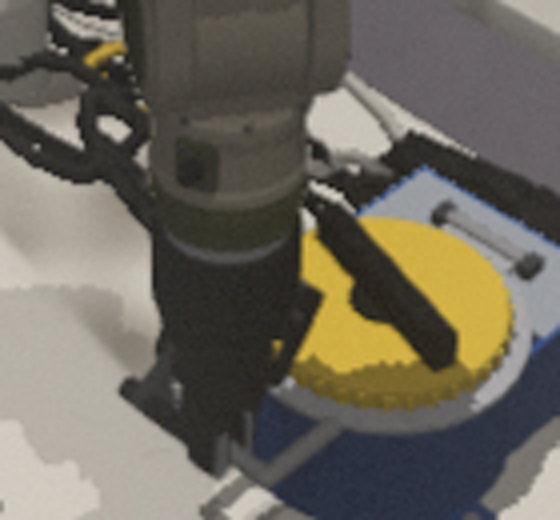

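```bash
python3 -m inch '[0,0.2,-2.04,0, 0,-0.27,-2.02,0, 0,-0.44,-1.99,0, 0,-0.62,-1.94,0, 0,-0.78,-1.88,0]'
python3 -m inch '[0,-0.94,-1.81,0, 0,-1.1,-1.72,0, 0,-1.24,-1.62,0, 0,-1.38,-1.5,0, 0,-1.51,-1.37,0]'
python3 -c "
from h import *
i=eyes.read_camera('scene');cv2.imwrite('pics/o1.png',i[:,:,::-1])"
```

```text
clock: 9.05
tcp_pos: [0.4553, -0.1571, 0.1854]
orientation: [0.002, 0.723, -0.691, -0.001]
wrist_force: [-4.6, -2.0, -2.7]
finger_gap: 0.0108
grip_force: 24.4
clock: 9.47
tcp_pos: [0.5136, -0.1539, 0.2672]
orientation: [0.004, 0.723, -0.691, -0.003]
wrist_force: [-20.1, 0.2, 15.7]
finger_gap: 0.0108
grip_force: 25.4
```

```bash
python3 -m inch '[0,0.4,-0.4,0, 0,0,0,0, 0,0,0,0, 0,0,0,0, 0,0,0,0]'
python3 -m inch '[0,-1.62,-1.24,0, 0,-1.72,-1.09,0, 0,-1.81,-0.94,0, 0,-1.89,-0.77,0, 0,-1.95,-0.61,0]'
```

```text
clock: 9.93
tcp_pos: [0.515, -0.1539, 0.2687]
orientation: [-0.001, 0.723, -0.691, -0.0]
wrist_force: [0.9, 5.3, 0.3]
finger_gap: 0.011
grip_force: 26.5
clock: 10.35
tcp_pos: [0.6035, -0.1495, 0.3167]
orientation: [0.0, 0.723, -0.691, -0.001]
wrist_force: [-6.7, 5.4, 8.9]
finger_gap: 0.0108
grip_force: 27.5
```

```bash
python3 -m inch '[0,-2,-0.5,0, 0,-2.02,-0.26,0, 0,-2.04,-0.08,0, 0,-2.04,0.1,0, 0,-2.02,0.28,0]'
python3 -m inch '[0,0,0,0, 0,0,0,0, 0,0,0,0, 0,0,0,0, 0,0,0,0]'
python3 -c "
from h import *
s=get_state();p=s['tcp_pos'];b=p+[0,0,.0]
h=w([(98,0,90)],POSE)[0];print(h,p,np.arctan2(p[2]+.0015-h[2],h[0]-p[0]),s['joint_pos'].round(2))"
```

```text
clock: 10.77
tcp_pos: [0.706, -0.1441, 0.3208]
orientation: [-0.001, 0.723, -0.69, -0.001]
wrist_force: [-1.6, 6.8, 6.1]
finger_gap: 0.0104
grip_force: 28.5
clock: 11.18
tcp_pos: [0.7064, -0.1445, 0.3186]
orientation: [-0.001, 0.723, -0.69, -0.001]
wrist_force: [1.7, 5.8, -2.6]
finger_gap: 0.0104
grip_force: 28.9
[ 0.66789633 -0.14549359  0.09      ] [ 0.70643335 -0.14451757  0.31864535] 1.7367035952046521 [-0.31  0.66  0.78  1.69  0.   -1.93]
```

```bash
python3 -m inch '[0,0,0,0, 0,0,0,0, 0,0,0,0, 0,0,-1,0, 0,0,-2,0]' 0.1
python3 -m inch '[0,0,-1.5,0, 0,0,-1,0, 0,2,0,0, 0,3,0,0, 0,4,0,0]'
python3 -m inch '[0,4,0,0, 0,4,0,0, 0,4,0,0, 0,4,0,0, 0,4,0,0]'
python3 -m inch '[4,4,0,0.12, 4,0,0,0.12, 4,0,0,0.12, 4,0,0,0.12, 0,0,0,0.12]'
python3 - <<'E'
from h import *
a=crop(0,eyes.read_camera("scene")[:,:,::-1],260,110,140,150,2.7);b=crop(0,eyes.read_camera("top")[:,:,::-1],245,110,140,150,2.7)
cv2.imwrite("pics/c4.png",np.hstack([a,b]))
E
```

```text
clock: 11.6
tcp_pos: [0.705, -0.1464, 0.3471]
orientation: [0.001, 0.723, -0.691, -0.002]
wrist_force: [1.9, -0.3, 0.1]
finger_gap: 0.0471
grip_force: 0.0
clock: 12.02
tcp_pos: [0.6173, -0.1511, 0.3717]
orientation: [0.0, 0.723, -0.691, 0.0]
wrist_force: [0.9, -1.6, 1.9]
finger_gap: 0.047
grip_force: 0.0
clock: 12.43
tcp_pos: [0.4139, -0.1592, 0.3745]
orientation: [0.0, 0.723, -0.691, 0.001]
wrist_force: [0.0, -1.6, 1.5]
finger_gap: 0.047
grip_force: 0.0
clock: 12.85
tcp_pos: [0.3628, -0.3133, 0.3737]
orientation: [-0.001, -0.481, 0.877, -0.001]
wrist_force: [-0.2, -0.4, -0.3]
finger_gap: 0.0467
grip_force: 0.0
```

View pics/c4.png

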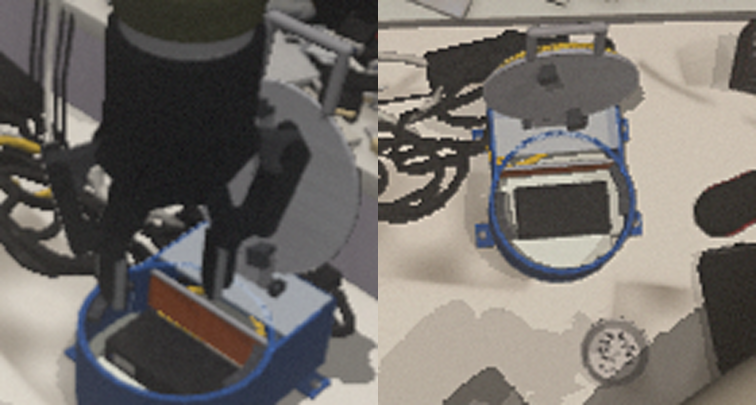

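The lid stands open. In the top crop the drive's corners are near (518,190), (603,182), (608,232) and (513,238), and the flap is orange at y≈168.

Run:
```python
from h import *
c=np.array([(518,190),(603,182),(608,232),(513,238)])
W=np.array([at_z("top",245+(u-378)/2.7,110+v/2.7,.054) for u,v in c])
print(W.round(3).tolist()); x,y,a=POSE; d=W[:,:2]-[x,y]; L=np.c_[d@[np.cos(a),np.sin(a)],d@[-np.sin(a),np.cos(a)]]*1000
print(L.round(0).tolist(),L.mean(0), [np.linalg.norm(L[i]-L[(i+1)%4]).round() for i in range(4)])
b=w([(-60,0,0)],POSE)[0]; plan((b[0],b[1],.2),92.6)
```

```text
[[0.589, -0.098, 0.054], [0.597, -0.2, 0.054], [0.535, -0.204, 0.054], [0.531, -0.09, 0.054]]
[[21.0, 52.0], [24.0, -52.0], [-37.0, -52.0], [-37.0, 62.0]] [-7.00673408  2.34673004] [np.float64(103.0), np.float64(61.0), np.float64(114.0), np.float64(59.0)]
shift cm [-20.99  -4.11  17.4 ] turn 0.966 yaw now 147.95
```

```bash
python3 -m inch '[-2,-0.4,0,0, -3.8,-0.74,0,0, -3.8,-0.74,0,0, -3.8,-0.74,0,0, -3.8,-0.74,0,0]' -0.34
python3 -m inch '[-3.79,-0.75,0,0, 0,0,1,0.12, 0,0,2,0.12, 0,0,2,0.12, 0,0,2,0.12]' 
python3 -m inch '[0,0,2,0.12, 0,0,2,0.12, 0,0,2,0.12, 0,0,2,0.12, 0,0,0,0]'
python3 - <<'E'
from h import *
b=w([(-58,2,0)],POSE)[0]; plan((b[0],b[1],.1),92.6)
E
```

```text
clock: 13.37
tcp_pos: [0.4849, -0.1761, 0.375]
orientation: [0.0, -0.489, 0.873, -0.001]
wrist_force: [-0.6, -0.3, 0.6]
finger_gap: 0.0282
grip_force: 0.0
clock: 13.78
tcp_pos: [0.5108, -0.1485, 0.3041]
orientation: [0.0, -0.265, 0.964, -0.0]
wrist_force: [-0.1, -0.1, -0.1]
finger_gap: 0.0279
grip_force: 0.0
clock: 14.2
tcp_pos: [0.5084, -0.1481, 0.2209]
orientation: [-0.003, -0.029, 1.0, 0.001]
wrist_force: [-0.4, 0.1, 0.5]
finger_gap: 0.0282
grip_force: 0.0
shift cm [-0.41 -0.31 12.09] turn 0.013 yaw now 93.33
```

```bash
python3 -m inch '[-0.41,-0.31,1,0.013, 0,0,3,0, 0,0,3.5,0, 0,0,2.5,0, 0,0,1.5,0]' 
python3 -m inch '[0,0,1,0, 0,0,1,0, 0,0,1,0, 0,0,1,0, 0,0,0.5,0]' 
python3 -m inch '[0,0,0.5,0, 0,0,0.3,0, 0,0,0,0, 0,0,0,0, 0,0,0,0]'
python3 - <<'E'
from h import *
b=w([(-58,2,0)],POSE)[0]; plan((b[0],b[1],.047),92.6)
b=w([(31,0,0)],POSE)[0]; plan((b[0],b[1],.047),92.6)
E
```

```text
clock: 14.62
tcp_pos: [0.5145, -0.1525, 0.1076]
orientation: [-0.001, -0.024, 1.0, 0.0]
wrist_force: [-0.2, -0.1, -0.3]
finger_gap: 0.0281
grip_force: 0.0
clock: 15.03
tcp_pos: [0.515, -0.153, 0.0637]
orientation: [0.0, -0.022, 1.0, -0.0]
wrist_force: [-0.3, 0.1, -0.7]
finger_gap: 0.0283
grip_force: 0.0
clock: 15.45
tcp_pos: [0.5152, -0.1532, 0.0567]
orientation: [0.0, -0.022, 1.0, -0.0]
wrist_force: [0.5, 0.6, 0.5]
finger_gap: 0.0284
grip_force: 0.0
shift cm [0.31 0.27 0.97] turn -0.002 yaw now 92.48
shift cm [-8.59  0.09  0.98] turn -0.002 yaw now 92.48
```

```bash
python3 -m inch '[0.15,0.2,0.4,0, 0,0,0.4,0, 0,0,0.2,0, 0,0,0,0, 0,0,0,0]' 
python3 -m inch '[-0.6,0,0,0, -0.8,0,0,0, -0.8,0,0,0, -0.8,0,0,0, -0.8,0,0,0]' 
python3 -m inch '[-0.8,0,0,0, -0.8,0,0,0, -0.8,0,0,0, -0.5,0,0,0, 0,0,0,0]'
python3 - <<'E'
from h import *
b=w([(31,0,0)],POSE)[0]; plan((b[0],b[1],.047),92.6)
E
```

```text
clock: 15.87
tcp_pos: [0.515, -0.1512, 0.0469]
orientation: [0.002, -0.022, 1.0, -0.0]
wrist_force: [4.9, 1.5, 2.5]
finger_gap: 0.028
grip_force: 0.0
clock: 16.28
tcp_pos: [0.5512, -0.1493, 0.0458]
orientation: [-0.001, -0.022, 1.0, 0.0]
wrist_force: [-3.4, 0.2, 1.4]
finger_gap: 0.0285
grip_force: 1.6
clock: 16.7
tcp_pos: [0.5823, -0.1484, 0.0464]
orientation: [0.001, -0.022, 1.0, -0.0]
wrist_force: [-0.2, -0.9, 0.2]
finger_gap: 0.0283
grip_force: 0.0
shift cm [-1.87 -0.1  -0.06] turn -0.002 yaw now 92.51
```

```bash
python3 -m inch '[-0.6,0,0,0, -0.6,0,0,0, -0.6,0,0,0, 0,0,0,0, 0,0,0,0]'
python3 - <<'E'
from h import *
a=crop(0,eyes.read_camera("scene")[:,:,::-1],270,150,140,110,2.8);b=crop(0,eyes.read_camera("top")[:,:,::-1],245,110,140,110,2.8)
cv2.imwrite("pics/c5.png",np.hstack([a,b]))
E
```

```text
clock: 17.12
tcp_pos: [0.5987, -0.1474, 0.0462]
orientation: [0.0, -0.022, 1.0, 0.0]
wrist_force: [-0.1, 0.0, -0.3]
finger_gap: 0.0282
grip_force: 0.0
```

View pics/c5.png

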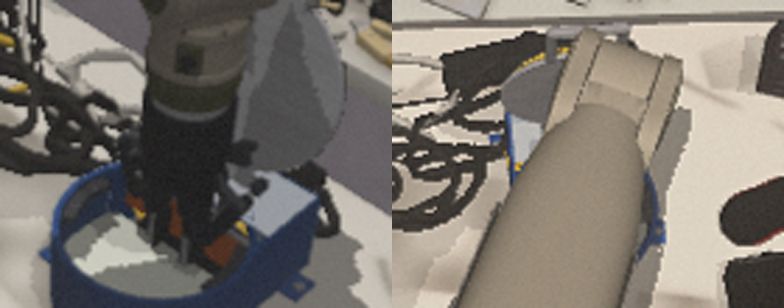

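```bash
python3 -m inch '[-0.4,0,0,0, -0.3,0,0,0, 0,0,0,0, 0,0,0,0, 0,0,0,0]' 
python3 -m inch '[1,0,0,0, 3,0,0,0, 3,0,0,0, 1,0,-3,0, 0,0,-4,0]' 
python3 -m inch '[0,0,-4,0, 0,0,-4,0, 0,0,-4,0, 4,-4,0,0, 4,-4,0,0]' 
python3 -m inch '[4,-4,0,0, 3,-4,0,0, 0,0,0,0, 0,0,0,0, 0,0,0,0]'
python3 - <<'E'
from h import *
a=crop(0,eyes.read_camera("scene")[:,:,::-1],270,150,140,110,2.8);b=crop(0,eyes.read_camera("top")[:,:,::-1],245,110,140,110,2.8)
cv2.imwrite("pics/c6.png",np.hstack([a,b]))
E
```

```text
clock: 17.63
tcp_pos: [0.6009, -0.1461, 0.0445]
orientation: [-0.004, -0.022, 1.0, 0.001]
wrist_force: [-8.7, 0.5, -2.9]
finger_gap: 0.0282
grip_force: 0.0
clock: 18.05
tcp_pos: [0.5185, -0.1484, 0.1126]
orientation: [-0.006, -0.021, 1.0, 0.003]
wrist_force: [1.8, 0.1, -0.3]
finger_gap: 0.028
grip_force: 0.0
clock: 18.47
tcp_pos: [0.4716, -0.2128, 0.2403]
orientation: [0.004, -0.024, 1.0, -0.002]
wrist_force: [-0.1, 0.1, -0.2]
finger_gap: 0.0284
grip_force: 0.0
clock: 18.88
tcp_pos: [0.4174, -0.2772, 0.2365]
orientation: [0.0, -0.021, 1.0, 0.0]
wrist_force: [0.5, 0.3, -0.2]
finger_gap: 0.0279
grip_force: 0.0
```

View pics/c6.png

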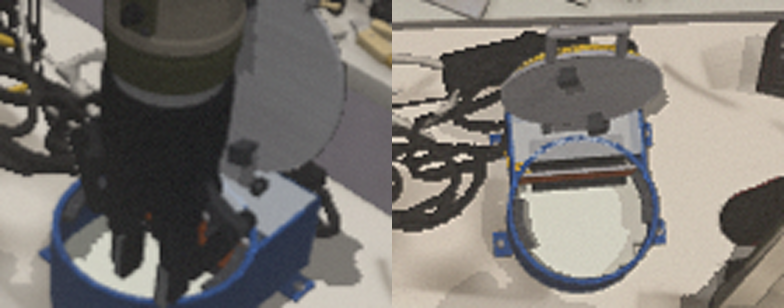

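Run:
```python
from h import *
new=eyes.read_camera("top")[:,:,::-1]; cv2.imwrite("pics/top_new.png",new)
c4=cv2.imread("pics/c4.png")[:,378:]; old=cv2.resize(c4,(140,150),interpolation=cv2.INTER_AREA)
print("safe x/z -> row at y=0:",{k:proj("top",w([k],POSE))[0].round(1).tolist() for k in [(46,0,78),(46,0,34),(35,0,30),(35,0,4),(46,0,4),(60,0,84),(66,0,28),(35,0,28),(98,0,28)]})
for u in (303,312,322):
    print("col",u)
    for v in range(158,184): print(v,old[v-110,u-245].tolist(),new[v,u].tolist())
```

```text
safe x/z -> row at y=0: {(46, 0, 78): [312.6, 170.4], (46, 0, 34): [311.6, 173.2], (35, 0, 30): [311.8, 176.7], (35, 0, 4): [311.2, 178.2], (46, 0, 4): [311.0, 175.0], (60, 0, 84): [312.4, 165.8], (66, 0, 28): [311.0, 167.6], (35, 0, 28): [311.7, 176.8], (98, 0, 28): [310.3, 158.2]}
col 303
158 [166, 169, 173] [171, 176, 180]
159 [169, 170, 171] [158, 159, 161]
160 [171, 156, 149] [175, 161, 153]
161 [156, 133, 121] [156, 131, 116]
162 [158, 152, 152] [156, 155, 156]
163 [165, 168, 171] [149, 151, 154]
164 [165, 169, 171] [150, 151, 155]
165 [170, 170, 171] [152, 152, 155]
166 [159, 164, 170] [147, 149, 151]
167 [71, 139, 164] [49, 52, 56]
168 [54, 157, 194] [52, 54, 60]
169 [63, 147, 181] [49, 56, 53]
170 [97, 119, 128] [71, 72, 76]
171 [140, 141, 147] [155, 157, 165]
172 [82, 91, 105] [81, 87, 104]
173 [41, 56, 86] [41, 57, 90]
174 [76, 88, 110] [47, 59, 90]
175 [169, 181, 186] [58, 61, 62]
176 [193, 209, 211] [50, 56, 59]
177 [192, 207, 210] [77, 82, 85]
178 [168, 181, 185] [202, 217, 220]
179 [58, 62, 65] [192, 205, 209]
180 [50, 52, 56] [195, 211, 212]
181 [55, 56, 61] [191, 207
[... 1151 characters left out ...]
3 [167, 169, 172] [152, 153, 154]
164 [168, 169, 173] [154, 156, 157]
165 [139, 139, 144] [130, 131, 132]
166 [103, 112, 114] [43, 47, 48]
167 [159, 174, 179] [51, 58, 60]
168 [162, 176, 181] [55, 56, 58]
169 [146, 154, 157] [90, 91, 94]
170 [134, 137, 144] [153, 156, 162]
171 [51, 61, 81] [43, 52, 74]
172 [41, 57, 86] [46, 62, 93]
173 [83, 96, 112] [52, 58, 72]
174 [161, 175, 179] [53, 56, 57]
175 [169, 186, 189] [59, 62, 65]
176 [174, 189, 191] [123, 130, 131]
177 [113, 122, 125] [199, 213, 215]
178 [52, 54, 58] [196, 208, 213]
179 [50, 50, 57] [191, 206, 208]
180 [52, 56, 61] [192, 207, 211]
181 [53, 58, 60] [191, 205, 209]
182 [58, 60, 65] [191, 207, 208]
183 [60, 61, 64] [194, 207, 211]
```

Top view: the drive is gone from the cup. It shows dark behind the flap (rows 166-169) and in the gap up to the step (rows 174-176). The orange flap sits in the same rows as when it was shut, so I'll go back to the bail.

```bash
python3 -m inch '[0,0,-3,-0.12, 0,0,-4,-0.12, 0,0,-4,-0.12, 0,0,-2.7,-0.12, 0,0,0,-0.12]' 0.1
python3 -m inch '[0,0,0,-0.12, 0,0,0,-0.12, 0,0,0,-0.12, 0,0,0,-0.12, 0,0,0,-0.12]' 
python3 -m inch '[0,0,0,-0.12, 0,0,0,-0.12, 0,0,0,-0.13, 0,0,0,0, 0,0,0,0]' || python3 -m inch '[0,0,0,-0.12, 0,0,0,-0.12, 0,0,0,-0.12, 0,0,0,0, 0,0,0,0]'
python3 - <<'E'
from h import *
plan((.706,-.1455,.372),182.6)
E
```

```text
clock: 19.45
tcp_pos: [0.4195, -0.2769, 0.3795]
orientation: [0.002, -0.32, 0.947, -0.004]
wrist_force: [0.7, 0.4, -0.8]
finger_gap: 0.0474
grip_force: 0.0
clock: 19.87
tcp_pos: [0.4182, -0.2758, 0.3732]
orientation: [0.0, -0.586, 0.81, 0.0]
wrist_force: [0.3, -0.5, 0.0]
finger_gap: 0.0469
grip_force: 0.0
clock: 20.28
tcp_pos: [0.4179, -0.2761, 0.3732]
orientation: [-0.0, 0.718, -0.696, -0.0]
wrist_force: [0.6, 0.4, 0.2]
finger_gap: 0.0469
grip_force: 0.0
shift cm [-12.16 -29.2    0.12] turn -0.014 yaw now -178.21refused, turn out of range in row 3
```

```bash
python3 -m inch '[-3,0,0,-0.014, -4,0,0,0, -4,0,0,0, -1.16,-3,0,0, 0,-3.7,0,0]'
python3 -m inch '[0,-3.7,0,0, 0,-3.7,0,0, 0,-3.7,0,0, 0,-3.7,0,0, 0,-3.5,0,0]'
python3 -m inch '[0,-2.5,0,0, 0,-1.5,0,0, 0,0,0,0, 0,0,0,0, 0,0,0,0]'
python3 - <<'E'
from h import *
plan((.706,-.1455,.3186),182.6)
E
```

```text
clock: 20.7
tcp_pos: [0.4774, -0.1485, 0.3752]
orientation: [-0.0, 0.723, -0.691, 0.001]
wrist_force: [0.8, -1.6, 1.0]
finger_gap: 0.0467
grip_force: 0.0
clock: 21.12
tcp_pos: [0.6637, -0.1427, 0.373]
orientation: [-0.0, 0.723, -0.691, 0.0]
wrist_force: [0.4, -1.4, 1.1]
finger_gap: 0.047
grip_force: 0.0
clock: 21.53
tcp_pos: [0.7013, -0.1418, 0.3732]
orientation: [0.0, 0.723, -0.691, -0.0]
wrist_force: [-0.7, -0.2, 0.4]
finger_gap: 0.0471
grip_force: 0.0
shift cm [ 0.39 -0.46  5.46] turn 0.0 yaw now -177.39
```

```bash
python3 -m inch '[0.39,-0.46,0,0, 0,0,2,0, 0,0,2,0, 0,0,1.4,0, 0,0,0,0]'
python3 -m inch '[0,0,0,0, 0,0,0,0, 0,0,0,0, 0,0,0,0, 0,0,0,0]' -1 25
python3 -m inch '[0,0,0,0, 0,0,0,0, 0,0,0,0, 0,0,0,0, 0,0,0,0]'
python3 -m inch '[0,2.02,-0.28,0, 0,2.04,-0.1,0, 0,2.04,0.08,0, 0,2.02,0.26,0, 0,1.99,0.43,0]'
python3 -m inch '[0,0,0,0, 0,0,0,0, 0,0,0,0, 0,0,0,0, 0,0,0,0]'
```

```text
clock: 21.95
tcp_pos: [0.7039, -0.1455, 0.3177]
orientation: [0.001, 0.723, -0.691, -0.002]
wrist_force: [1.1, -0.1, -1.0]
finger_gap: 0.0469
grip_force: 0.0
clock: 22.37
tcp_pos: [0.7066, -0.146, 0.3219]
orientation: [-0.001, 0.723, -0.691, 0.002]
wrist_force: [-2.3, 0.4, 6.1]
finger_gap: 0.0106
grip_force: 25.5
clock: 22.78
tcp_pos: [0.7066, -0.146, 0.3219]
orientation: [-0.001, 0.723, -0.69, 0.002]
wrist_force: [-2.2, 0.6, 5.7]
finger_gap: 0.0108
grip_force: 25.5
clock: 23.2
tcp_pos: [0.6064, -0.1515, 0.3178]
orientation: [-0.001, 0.723, -0.691, 0.003]
wrist_force: [3.4, -3.2, 3.0]
finger_gap: 0.0112
grip_force: 24.6
clock: 23.62
tcp_pos: [0.6054, -0.1515, 0.3178]
orientation: [0.0, 0.723, -0.691, 0.002]
wrist_force: [-5.6, -2.1, 9.0]
finger_gap: 0.0109
grip_force: 26.7
```

```bash
python3 -m inch '[0,2.1,0.4,0, 0,1.9,0.77,0, 0,1.81,0.94,0, 0,1.72,1.09,0, 0,1.62,1.24,0]'
python3 -m inch '[0,1.51,1.37,0, 0,1.38,1.5,0, 0,1.24,1.62,0, 0,1.1,1.72,0, 0,0.94,1.81,0]'
python3 -m inch '[0,0,0,0, 0,0,0,0, 0,0,0,0, 0,0,0,0, 0,0,0,0]'
```

```text
clock: 24.03
tcp_pos: [0.5158, -0.1564, 0.2718]
orientation: [-0.001, 0.723, -0.691, 0.003]
wrist_force: [5.3, -5.4, -2.7]
finger_gap: 0.0107
grip_force: 24.4
clock: 24.45
tcp_pos: [0.4551, -0.1595, 0.1918]
orientation: [-0.001, 0.723, -0.691, 0.004]
wrist_force: [6.1, -4.3, -1.5]
finger_gap: 0.0106
grip_force: 24.4
clock: 24.87
tcp_pos: [0.4547, -0.1595, 0.1911]
orientation: [0.0, 0.723, -0.691, 0.002]
wrist_force: [3.3, -4.6, -5.1]
finger_gap: 0.0108
grip_force: 24.9
```

```bash
python3 -m inch '[0,0.7,1.88,0, 0,0.62,1.94,0, 0,0.44,1.99,0, 0,0.27,2.02,0, 0,0.09,2,0]'
python3 -m inch '[0,0,0.4,0, 0,0,0.3,0, 0,0,0.2,0, 0,0,0,0, 0,0,0,0]'
```

```text
clock: 25.28
tcp_pos: [0.4353, -0.1603, 0.0937]
orientation: [-0.002, 0.723, -0.69, 0.004]
wrist_force: [-0.3, 4.0, 48.3]
finger_gap: 0.0108
grip_force: 31.3
clock: 25.7
tcp_pos: [0.4354, -0.1608, 0.089]
orientation: [-0.001, 0.723, -0.69, 0.005]
wrist_force: [-6.9, 3.2, 35.9]
finger_gap: 0.0104
grip_force: 32.4
```

```bash
python3 -m inch '[0,0,-0.4,0, 0,0,-0.2,0, 0,0,0,0, 0,0,0,0, 0,0,0,0]'
python3 -m inch '[0,0,0,0, 0,0,0,0, 0,0,0,0, 0,0,0,0, 0,0,-2,0]' 0.1
python3 -m inch '[0,0,-3,0, 0,0,-4,0, 0,0,-4,0, 0,0,-2,0, 0,0,0,0]'
python3 -m inch '[0,-4,0,0, 0,-4,0,0, 0,-4,0,0, 0,-1.3,0,0, 0,0,0,0]'
python3 - <<'E'
from h import *
im=eyes.read_camera("scene")[:,:,::-1]; im0=cv2.imread("pics/scene0.png")
a=np.hstack([crop(0,im,260,180,130,120,3),crop(0,im0,260,180,130,120,3)])
cv2.imwrite("pics/c7.png",a)
A=[cv2.cvtColor(x[235:300,262:310].copy(),cv2.COLOR_BGR2GRAY).astype(np.float32) for x in (im,im0)]
print(cv2.phaseCorrelate(*A)); plan((.57,-.151,.15),166.4)
E
```

```text
clock: 26.12
tcp_pos: [0.4352, -0.1607, 0.0909]
orientation: [-0.001, 0.723, -0.69, 0.004]
wrist_force: [5.5, -4.1, 0.2]
finger_gap: 0.0105
grip_force: 29.0
clock: 26.53
tcp_pos: [0.4286, -0.157, 0.1064]
orientation: [0.001, 0.723, -0.691, -0.004]
wrist_force: [0.3, -0.4, -0.7]
finger_gap: 0.0468
grip_force: 0.0
clock: 26.95
tcp_pos: [0.4334, -0.1597, 0.2445]
orientation: [-0.001, 0.723, -0.69, 0.004]
wrist_force: [-0.9, -1.0, 0.8]
finger_gap: 0.0472
grip_force: 0.0
clock: 27.37
tcp_pos: [0.5664, -0.152, 0.237]
orientation: [0.0, 0.724, -0.69, -0.001]
wrist_force: [0.4, -0.7, 0.1]
finger_gap: 0.0469
grip_force: 0.0
((-0.039147301798930556, 0.34367236346540864), 0.6561681396431394)
shift cm [-0.05 -0.59  8.72] turn 0.285 yaw now -177.27
```

View pics/c7.png

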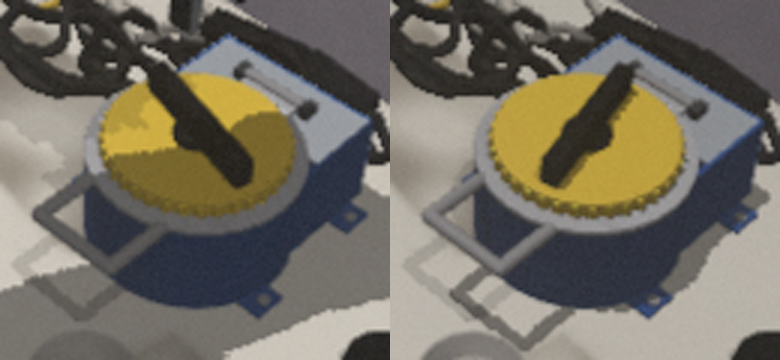

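The lid is back flat: the bail sits within about 1 mm of its first position, and the cap is still unscrewed. Next I'll pinch the wing and screw it home.

```bash
python3 -m inch '[-0.05,-0.59,0,0.1, 0,0,1,0.1, 0,0,2,0.085, 0,0,3,0, 0,0,2.5,0]' 0.6
python3 - <<'E'
from h import *
plan((.570,-.151,.1205),166.4)
E
python3 -m inch '[0,0,1.5,0, 0,0,1,0, 0,0,0.4,0, 0,0,0,0, 0,0,0,0]'
python3 - <<'E'
from h import *
plan((.570,-.151,.1205),166.4)
E
```

```text
clock: 27.83
tcp_pos: [0.5681, -0.1515, 0.1533]
orientation: [-0.0, -0.618, 0.786, 0.0]
wrist_force: [-0.2, 0.3, -0.1]
finger_gap: 0.0686
grip_force: 0.0
shift cm [-0.09 -0.17  3.28] turn -0.002 yaw now 166.28
clock: 28.25
tcp_pos: [0.5701, -0.1519, 0.1264]
orientation: [0.0, -0.618, 0.786, -0.0]
wrist_force: [-0.5, -0.1, 1.3]
finger_gap: 0.0683
grip_force: 0.0
shift cm [-0.09  0.03  0.59] turn -0.001 yaw now 166.32
```

```bash
python3 -m inch '[-0.05,0,0.3,0, 0,0,0.25,0, 0,0,0,0, 0,0,0,0, 0,0,0,0]' -1 40
python3 -m inch '[0,0,0,0, 0,0,0,0, 0,0,0,0, 0,0,0,0, 0,0,0,0]'
python3 -m inch '[0,0,0,0.1, 0,0,0,0.1, 0,0,0,0.1, 0,0,0,0.1, 0,0,0,0.1]'
python3 -m inch '[0,0,0,0.1, 0,0,0,0.1, 0,0,0,0.1, 0,0,0,0.1, 0,0,0,0.1]'
python3 -m inch '[0,0,0,0.08, 0,0,0,0.08, 0,0,0,0.05, 0,0,0,0.03, 0,0,0,0]'
python3 - <<'E'
from h import *
plan((.570,-.151,.1205),92.5);print(get_state()['ft_torque'].round(2))
E
```

```text
clock: 28.67
tcp_pos: [0.5694, -0.151, 0.1201]
orientation: [-0.0, -0.618, 0.786, 0.001]
wrist_force: [-4.6, 0.3, 0.6]
finger_gap: 0.0151
grip_force: 42.5
clock: 29.08
tcp_pos: [0.5694, -0.151, 0.12]
orientation: [-0.0, -0.618, 0.786, 0.001]
wrist_force: [-5.3, 0.7, 3.7]
finger_gap: 0.0149
grip_force: 42.8
clock: 29.5
tcp_pos: [0.5681, -0.1504, 0.1199]
orientation: [-0.001, -0.402, 0.916, 0.001]
wrist_force: [-8.9, 1.6, 6.1]
finger_gap: 0.0151
grip_force: 43.3
clock: 29.92
tcp_pos: [0.5673, -0.1493, 0.1199]
orientation: [-0.002, -0.163, 0.987, 0.002]
wrist_force: [-11.0, 6.5, 9.0]
finger_gap: 0.0152
grip_force: 43.5
clock: 30.33
tcp_pos: [0.5671, -0.1486, 0.1198]
orientation: [-0.003, -0.046, 0.999, 0.002]
wrist_force: [-11.5, 7.1, 8.7]
finger_gap: 0.0155
grip_force: 43.6
shift cm [-0.27 -0.27 -0.07] turn 0.048 yaw now 95.27
[ 1.16  1.95 -0.08]
```

```bash
for i in 1; do python3 -m inch '[0,0,0,0.02, 0,0,0,0.02, 0,0,0,0.01, 0,0,0,0, 0,0,0,0]'; done
python3 -c "
from h import *
plan((.57,-.151,.12),92.5);print(get_state()['ft_torque'].round(2))"
python3 -m inch '[0,0,0,0.02, 0,0,0,0.02, 0,0,0,0, 0,0,0,0, 0,0,0,0]'
python3 -c "
from h import *
plan((.57,-.151,.12),92.5);print(get_state()['ft_torque'].round(2))"
python3 -m inch '[0,0,0,0.02, 0,0,0,0.02, 0,0,0,0, 0,0,0,0, 0,0,0,0]'
python3 -c "
from h import *
plan((.57,-.151,.12),92.5);print(get_state()['ft_torque'].round(2))"
```

```text
clock: 30.75
tcp_pos: [0.5671, -0.1485, 0.1198]
orientation: [-0.003, -0.022, 1.0, 0.002]
wrist_force: [-10.9, 7.2, 8.5]
finger_gap: 0.0152
grip_force: 43.9
shift cm [-0.28 -0.27 -0.02] turn 0.001 yaw now 92.55
[1.22 1.99 0.46]
clock: 31.17
tcp_pos: [0.5671, -0.1484, 0.1199]
orientation: [-0.003, -0.003, 1.0, 0.002]
wrist_force: [-11.2, 6.3, 9.2]
finger_gap: 0.015
grip_force: 55.9
shift cm [-0.29 -0.26 -0.02] turn -0.037 yaw now 90.39
[1.22 2.16 1.49]
clock: 31.58
tcp_pos: [0.5676, -0.1484, 0.12]
orientation: [-0.002, 0.017, 1.0, 0.002]
wrist_force: [-9.8, 7.7, 9.6]
finger_gap: 0.0151
grip_force: 74.1
shift cm [-0.25 -0.26 -0.01] turn -0.077 yaw now 88.1
[1.38 1.84 1.47]
```

The moment climbed to 1.5 N m, so the cap is on its stop. Now I'll release, rise and check.

```bash
python3 -m inch '[0,0,0,0, 0,0,0,0, 0,0,0,0, 0,0,-1,0, 0,0,-2,0]' 0.5
python3 -m inch '[0,0,-3,0, 0,0,-4,0, 0,0,-3,0, 3,0,0,0, 4,0,0,0]'
python3 -m inch '[4,-4,0,0, 4,-4,0,0, 0,-4,0,0, 0,-4,0,0, 0,0,0,0]'
python3 - <<'E'
from h import *
n="top"; im=eyes.read_camera("top")[:,:,::-1].copy(); cv2.imwrite("pics/end.png",im); im0=cv2.imread("pics/top0.png")
mk=np.zeros(im.shape[:2],np.uint8); cv2.circle(mk,(313,183),19,255,-1)
d=np.argwhere((mk>0)&(im.max(2)<75))[:,::-1].astype(np.float32); c=d.mean(0); v=np.linalg.svd(d-c,full_matrices=False)[2][0]
a,b=at_z(n,*(c-15*v),.13),at_z(n,*(c+15*v),.13); print(len(d),c,"wing dir deg",np.degrees(np.arctan2(*(b-a)[1::-1])),"safe yaw",np.degrees(POSE[2]))
for nm,(x,y) in dict(dish=(318,226),mouse=(360,168)).items():
    A=[cv2.cvtColor(i[y:y+32,x:x+36].copy(),cv2.COLOR_BGR2GRAY).astype(np.float32) for i in (im0,im)]; print(nm,cv2.phaseCorrelate(*A))
print(proj("top",get_state()["tcp_pos"]))
E
```

```text
clock: 32.0
tcp_pos: [0.569, -0.1509, 0.1484]
orientation: [-0.002, 0.019, 1.0, 0.001]
wrist_force: [1.1, 0.4, -0.5]
finger_gap: 0.0639
grip_force: 0.0
clock: 32.42
tcp_pos: [0.504, -0.1503, 0.2534]
orientation: [0.004, 0.019, 1.0, -0.002]
wrist_force: [-0.2, -0.2, -0.1]
finger_gap: 0.0643
grip_force: 0.0
clock: 32.83
tcp_pos: [0.4359, -0.2919, 0.2509]
orientation: [0.001, 0.022, 1.0, -0.003]
wrist_force: [0.0, -0.6, 0.2]
finger_gap: 0.064
grip_force: 0.0
242 [313.3719  182.95454] wing dir deg -176.93088334195858 safe yaw 2.635605857601787
dish ((-0.26098745965259695, -2.7965758029073946), 0.08024559997849995)
mouse ((0.09799809839706697, -0.14310620600513957), 0.8749216393464141)
[[369.14116189 219.26582947]]
```

```bash
python3 -c "
from workcell import env
print(env.hand_in())"
```

```text
the job is handed in; nothing more can be done
None
```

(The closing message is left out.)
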